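# Dip the sheeter's gear housing and show the gauge rod

### The job

Check the oil in the dough sheeter's gear housing: take the gauge rod from its rest by the black grip, first wipe it along the sprung wiper pad, lengthwise from beside the collar to the tip, with light steady pressure that keeps the pad partly pressed down. Then push the rod gently down the housing's inclined dip tube until the collar sits on the mouth of the tube, pause there a moment, draw it all the way out again, and finish still holding it in the gripper, still and level, at least 25 cm above the table with nothing else touching it, so that the tip can be read. Leave the cutter rings and the scraper card where they are.

Things in the scene. Friction and masses are not known exactly. Their poses are not given: they have to be found in the camera images.
- rod_grip (a point): Centre of the gauge rod's grip, a black bar 60 mm long (x), 16 wide (y), 22 high (z). The rod's x axis runs from the grip to the tip. From this point along x: grip to +30, neck 10 mm thick to +50, round steel collar 30 mm across from +50 to +58, plain steel rod 10 mm thick to the tip at +158, its last 6 mm tapered. Starts level, z up, 55 mm above the table, tip roughly towards the robot.
- rod_collar (a point): Centre of the collar's face on the tip side, on the rod's axis, 58 mm from rod_grip and 100 mm from the tip; axes as the rod (x to the tip). This face comes to rest on the tube's mouth.
- rod: The loose gauge rod as a whole, 0.08 to 0.16 kg; origin and axes as rod_grip. Grip it firmly (40 N or more) or it pivots in the fingers when wiped.
- rest: Fixed white rest in which the rod starts: base plate 200 x 60 x 10 mm and two notched blocks, 10 mm thick along the rod, 40 mm wide, tops 62 mm above the table, open upwards, under the neck (40 mm from rod_grip) and under the rod (140 mm from it). Lift the rod straight up 25 mm to clear. Below the grip is only the base plate. Origin on the table, 80 mm from below rod_grip.
- tube_mouth (a point): Centre of the rim of the dip tube, 140 mm above the table. z points out of the tube along the bore: 35 degrees above level, roughly away from the robot, so the rod goes in downwards and towards the robot, its x opposite to this z. Bore 16 mm, flared to 26 mm in the last 14 mm; rim 34 mm across; open for 115 mm, so the rod goes in 100 mm until the collar seats.
- machine: Fixed finned gear housing with the dip tube. Origin on the table straight below tube_mouth; x is the level direction in which the mouth faces, z up. The housing is 124 mm wide (y), 105 mm high (brass cap to 115 mm) and lies on the robot's side of the mouth, from x = -25 to -180 mm; the tube rises out of it.
- pad_top (a point): Centre of the top of the round sprung wiper pad, hard grey felt, 20 mm across, facing up, 90 mm above the table when free. May be wiped in any level direction. The pad is 6 mm thick on a thin stem, over a fixed post 32 mm across whose top is 55 mm above the table, on a foot 76 mm across.
- wiper_pad (a joint): How far the wiper pad is pressed down, in m: 0 free, 0.015 at its hard stop. It takes about 0.5 N to start and 0.2 N more per mm; half way down is about 2 N.
- wiper: The fixed wiper stand with its pad; origin on the table straight below pad_top.
- cutter_a: Bystander: steel dough-cutter ring 60 mm across, 35 mm high, beyond the wiper stand as seen from the robot. Origin at the centre of its underside.
- cutter_b: Bystander: steel cutter ring 44 mm across, 30 mm high. Origin at the centre of its underside.
- scraper: Bystander: white scraper card 110 x 75 x 10 mm, lying. Origin at the centre of its underside.
Not all that is in view belongs to the job. Of the things that look like the rod, the smaller one is meant.

How it is judged:
On the way, in this order (a step that is already met when the one before it is completed fails the run):
1. the rod is pressed on the wiper pad beside the collar (pad centre 10 to 38 mm from the collar), pad pressed at least 1 mm (x of pad_top in the frame of rod_collar between 0.01 and 0.038 m and contact force between rod and wiper above 0.4 N and value of joint wiper_pad above 0.001 m), for 0.05 s.
2. still pressing, the pad is under the middle of the rod (42 to 65 mm from the collar) (x of pad_top in the frame of rod_collar between 0.042 and 0.065 m and contact force between rod and wiper above 0.4 N and value of joint wiper_pad above 0.001 m), for 0.05 s.
3. still pressing, the pad is under the tip end (72 to 108 mm from the collar) (x of pad_top in the frame of rod_collar between 0.072 and 0.108 m and contact force between rod and wiper above 0.4 N and value of joint wiper_pad above 0.001 m), for 0.05 s.
4. the rod is in the dip tube with the collar seated on the mouth (z of rod_collar in the frame of tube_mouth below 0.004 m and distance between rod_collar and tube_mouth below 0.008 m and angle between the x axis of rod_grip and the z axis of tube_mouth, either way round below 0.12 rad and contact force between rod and machine above 0.3 N), for 0.2 s.
5. the rod is drawn all the way out of the tube (z of rod_collar in the frame of tube_mouth above 0.103 m), for 0.1 s.
At the end, for the whole second after the job is handed in: The gripper holds the rod level within 7 degrees, the grip's centre at least 24 cm above the table, at rest, touching neither the housing nor the wiper nor the rest (angle between rod_grip's own x axis and vertical between 1.44 and 1.7 rad and height (world z) of rod_grip above 0.24 m and contact force between rod and the fingers above 2 N and contact force between rod and machine below 0.1 N and contact force between rod and wiper below 0.1 N and contact force between rod and rest below 0.1 N and linear speed of rod below 0.02 m/s and angular speed of rod below 0.15 rad/s); the arm keeps its last pose, push and grip.
It fails at once if the rod is pressed on the pad with more than 20 N (contact force between rod and wiper above 20 N).
It fails at once if the rod is rammed into the housing or its tube with more than 45 N (contact force between rod and machine above 45 N).
It fails at once if a cutter ring or the scraper card is moved more than 3 cm (distance of any of cutter_a, cutter_b, scraper from where it was at the start of the episode above 0.03 m).
It also fails if it takes over 64 s, if anything falls off the work surface, if the arm or the gripper's body presses on something with over 40 N, if the wrist force passes 120 N, or if a joint passes its speed limit or range.

### The arm

A 6-joint arm with a two-finger parallel gripper is mounted at the origin on the work surface. World frame = base frame: x ahead of the robot, y to its left, z up, the work surface at z = 0. Lengths are in m, angles in rad, forces in N, time in s.
With the tool pointing down it reaches from about 0.35 to 0.975 m from the base axis. Payload 4.9 kg.
Tool frame: the origin (TCP) lies midway between the tips of the shut fingers; the grasp point (between the pads) lies 19 mm behind it; z points along the fingers, y is the line along which they close (so a half turn about z gives the same grasp; the last joint's range is limited). The gripper opens to 85 mm and grips with 20 to 120 N. Pads are 22 mm wide; open, the fingers measure 114 mm over their backs; the gripper's body (76 mm by 85 mm) begins 54 mm behind the grasp point. The pads swing forward as they close: fully open they stand 13 mm farther back than shut.
Start: joints at [-1.221, 0.053, 1.613, -0, 1.476, -0.119], TCP at [0.282, -0.558, 0.231] pointing down, gripper open.
Joint ranges: [-3.01, 3.01], [-1.01, 2.22], [0.06, 2.58], [-1.02, 4.17], [0.09, 2.62], [-3.14, 3.14]. Speed limits (rad/s): [2.57, 2.57, 3.14, 3.14, 3.14, 3.14].

### API

Orientations are given as a rotation vector (axis times angle).
In Python, from station import ctrl, optics, job gives the robot as it stands.
- The arm moves only by the shell command python3 -m jog 'ROWS' [OPENING] [FORCE]. ROWS is JSON, a list of rows, each a list of 2 entries, a list of its own where there are three numbers: the shift along the tool's x, y, z in m, then the turn, a rotation vector about the tool's x, y, z in rad. A call has 1 to 5 rows; each row is the pose to reach, as a shift and turn from the pose commanded when the call began, along the tool's axes at that moment; what a row does not reach only later rows make up. A row lasts 1/10 s, in which the tool goes at most 50 mm and 8.59 degrees, less where a joint would pass 70% of its speed; a pose out of reach is approached as far as the arm can. A call with a gripper value outside its range is refused whole. OPENING is the opening, from 0 (shut) to 1 (fully open), set as the call begins (- or left out, the last holds). The fingers move at their own pace and stop on an object; FORCE is the grip in N (left out, the last holds). Time passes only in rows, so rows that repeat a pose let the fingers close. It gives the time, the measured TCP pose, the force, the opening and the grip force at its end, in the units of the state.
- ctrl.get_obs(): the state, without advancing time (a new reading comes with each control period).
- optics.get_image(name): name is "scene" or "top"; returns a dict with "image" (420x560x3 uint8, blue, green, red), "fx", "fy", "cx", "cy" (pixels), "D" ([k1, k2, p1, p2, k3] as OpenCV has them; the pictures are not rectified), "rvec" (rotation vector, rad) and "tvec" (3), from world to camera coordinates, as OpenCV has them. Camera axes: x right, y down, z forward; pixel columns grow to the right and rows downward; lengths in m; the calibration is good to about 2 mm. A picture is of the moment at which its call begins. There is no depth.
- job.finish_job(): hands the job in; it is judged then, once.
The state is a dict: "t": time; "q": joint angles; "dq": joint speeds; "effort": joint torques, N m; "tool_pos": TCP position; "tool_rot": TCP orientation; "contact_force": force on the tool from outside, world axes, zero at the start; "wrist_torque": the same for the moment, N m; "opening": finger opening in m; "grip_force": force on a finger pad.
Only numpy, scipy, OpenCV 4.12 (cv2) and the standard library are available. Lean on these libraries where they do the work, as an engineer would, in place of code of your own. Each camera call takes 0.05 s, during which the arm holds its last target. There are 200 camera calls.

## Working session

There is one attempt and no reset: what is moved stays moved. The work goes in short steps, Python scripts to look and compute and a shell command to move; the robot and the scene stay as the last step left them, time stands still between calls to the robot, and variables do not carry over. Pictures are saved under pics/ and viewed, at most 10 in all, crops included, and the job is handed in when it is done.

```bash
ls; mkdir -p pics; python3 - <<'E'
from station import ctrl, optics
import cv2
for n in("scene","top"):
    d=optics.get_image(n); cv2.imwrite(f"pics/{n}0.png",d["image"])
    print(n,{k:v for k,v in d.items() if k!="image"})
print(ctrl.get_obs())
E
```

```text
pics
scene {'fx': 406.00768967813104, 'fy': 406.00768967813104, 'cx': 276.30962004256463, 'cy': 207.51645329311776, 'D': array([-0.03901776,  0.        ,  0.        ,  0.        ,  0.        ]), 'rvec': array([ 1.57075112,  2.02932232, -0.7837255 ]), 'tvec': array([ 0.09943634, -0.27003363,  1.10775152])}
top {'fx': 420.324614552311, 'fy': 420.324614552311, 'cx': 272.12187306841173, 'cy': 207.77651950656326, 'D': array([-0.0836299,  0.       ,  0.       ,  0.       ,  0.       ]), 'rvec': array([ 2.17374603, -2.17502784,  0.16213031]), 'tvec': array([-0.00410657,  0.49712426,  0.79179693])}
{'t': 0.1, 'q': array([-1.22100124e+00,  5.33259692e-02,  1.61418943e+00,  1.98613343e-05,
        1.47598431e+00, -1.18950037e-01]), 'dq': array([ 8.28251734e-04, -1.37089757e-03, -3.72483788e-03,  9.95910140e-04,
        3.04501712e-05,  8.80535285e-04]), 'effort': array([ 9.28537656e-05, -3.94904137e+01, -3.71362460e+01, -1.29823088e-04,
        3.95258467e-03, -1.59152787e-06]), 'tool_pos': array([ 0.28218996, -0.55702622,  0.23014462]), 'tool_rot': array([-3.05385817e+00, -7.29137325e-01,  3.13952506e-04]), 'contact_force': array([-0.13337785, -1.00236897,  0.92073314]), 'wrist_torque': array([-0.00243285,  0.01915197,  0.0128086 ]), 'grip_force': 0.0, 'opening': 0.08506761861784727}
```

View pics/scene0.png

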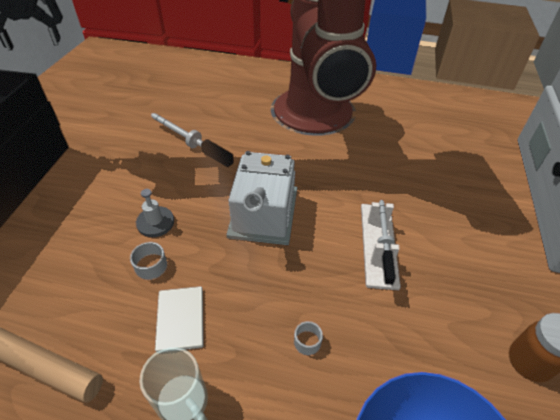

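View pics/top0.png

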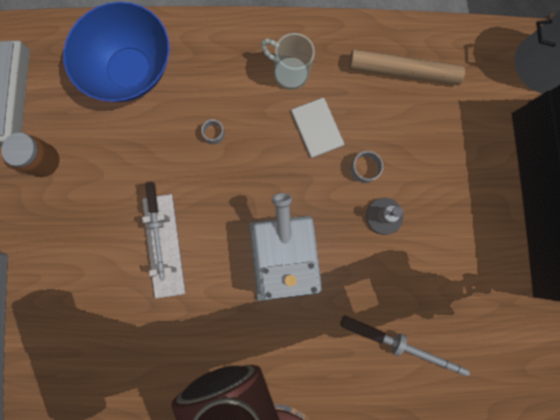

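Two rod-like things appear. One sits in the white rest at top (150,185)–(162,278). The other lies loose near the robot at top (343,320)–(468,373) and looks larger. The one in the rest fits the description; I'll check it in an enlarged crop.

```bash
cat > h.py <<'E'
import numpy as np, cv2
from station import ctrl, optics
from scipy.optimize import least_squares
C={}
def cam(n):
    if n not in C: C[n]=optics.get_image(n)
    d=C[n]; K=np.array([[d["fx"],0,d["cx"]],[0,d["fy"],d["cy"]],[0,0,1.]])
    return K,d["D"],d["rvec"],d["tvec"]
def ray(n,p):
    K,D,r,t=cam(n); R=cv2.Rodrigues(r)[0]
    u=cv2.undistortPoints(np.array([[p]],float),K,D)[0,0]
    return -R.T@t, R.T@np.array([u[0],u[1],1])
def at(n,p,z):
    o,v=ray(n,p); return o+v*(z-o[2])/v[2]
def proj(n,P):
    K,D,r,t=cam(n); return cv2.projectPoints(np.atleast_2d(np.array(P,float)),r,t,K,D)[0][:,0]
def tri(ps,pt):
    f=lambda X:np.r_[proj("scene",X)[0]-ps,proj("top",X)[0]-pt]
    s=least_squares(f,at("top",pt,.08)); return s.x,np.abs(s.fun).max()
E
python3 - <<'E'
from h import *
s=cv2.imread("pics/scene0.png");t=cv2.imread("pics/top0.png")
def c(i,x,y,w,h,W,H): return cv2.resize(i[y:y+h,x:x+w],(W,H),interpolation=cv2.INTER_CUBIC)
# top rod (x4) , scene rod (x3)
a=c(t,130,170,65,150,260,600); b=c(s,350,190,65,150,260,600)[:600]; e=c(t,230,180,70,150,280,600)
cv2.imwrite("pics/c1.png",np.hstack([a,b,e]))
a=c(s,225,140,80,110,400,550); b=c(s,125,180,60,65,250,270); e=c(t,355,190,60,65,250,270)
cv2.imwrite("pics/c2.png",np.hstack([a,np.vstack([b,e,np.zeros((10,250,3),np.uint8)])]))
for p in [(150,183),(162,278)]: print(at("top",p,.055))
for p in [(343,320),(468,373)]: print(at("top",p,.015))
E
```

```text
[0.54131105 0.2288712  0.055     ]
[0.3625457  0.20123655 0.055     ]
[ 0.27824644 -0.14284339  0.015     ]
[ 0.16815933 -0.39409756  0.015     ]
```

View pics/c1.png

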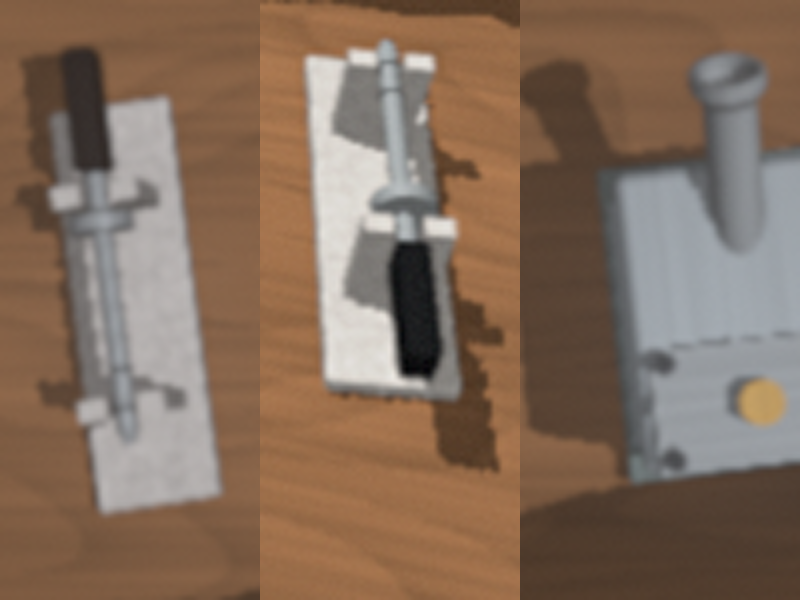

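View pics/c2.png

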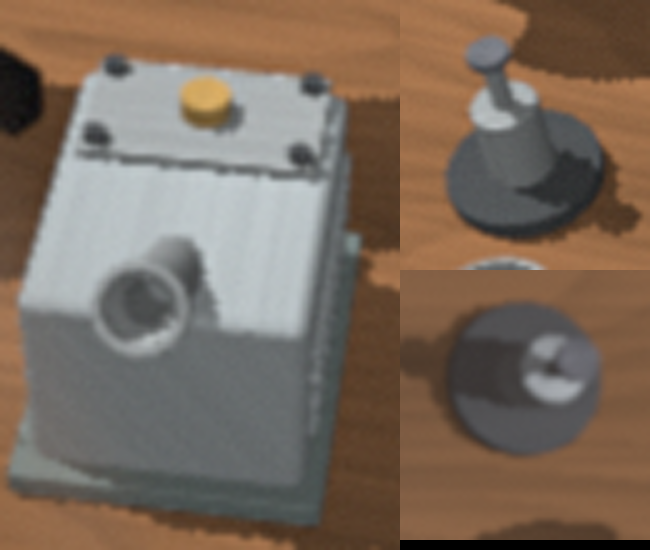

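The thing in the rest measures about 0.18 m long (188 mm expected), and the loose one about 0.27 m, so the rest one is the gauge rod. Its grip ends at top (150,182) and its tip is at (162,279). The rim is at top (282,199) / scene (253,201), and the pad at top (398,210) / scene (146,192).

```bash
python3 - <<'E'
from h import *
np.set_printoptions(precision=4,suppress=True)
for n,s,t in [("tip",(381.7,201),(162,279)),("collar",(385.5,239.5),(155.3,226.5)),("mouth",(253.4,201.4),(281.8,199)),("cap",(266.2,160),(290.5,280.5)),("pad",(146.1,192.5),(397.7,210.5))]:
    print(n,*tri(s,t))
tip=at("top",(162,279),.055); nk=at("top",(153.7,212.5),.058); e=at("top",(150,182),.064)
print(tip,nk,e,np.linalg.norm((tip-nk)[:2]),np.degrees(np.arctan2(*(tip-nk)[1::-1])),np.degrees(np.arctan2(*(tip-e)[1::-1])))
m=at("top",(281.8,199),.14);c=at("top",(290.5,280.5),.115);print("mouth",m,c,np.degrees(np.arctan2(*(m-c)[1::-1])))
print(at("top",(397.7,210.5),.09), at("scene",(146.1,192.5),.09),at("scene",(253.4,201.4),.14))
for s in [((116,66),(313,85)),((96,135),(301,155))]:
    a,b=[at("scene",(225+x/5,140+y/5),.107) for x,y in s]; d=b-a; print("screws",a,b,(a+b)/2,np.degrees(np.arctan2(-d[0],d[1])))
E
```

```text
tip [0.3606 0.202  0.0546] 0.41766440648314074
collar [0.4582 0.2161 0.0568] 0.2232478953952466
mouth [ 0.4995 -0.0171  0.1356] 0.3288389980038744
cap [ 0.3605 -0.0331  0.1079] 0.34028407147695816
pad [ 0.4852 -0.2337  0.0872] 0.39105317923653615
[0.3607 0.2012 0.055 ] [0.4845 0.2192 0.058 ] [0.5416 0.2266 0.064 ] 0.12512051724846124 -171.71870722008225 -172.01829615522837
mouth [ 0.499  -0.0175  0.14  ] [ 0.361  -0.0331  0.115 ] 6.472034853182392
[ 0.4852 -0.2335  0.09  ] [ 0.4875 -0.2311  0.09  ] [ 0.5034 -0.0153  0.14  ]
screws [ 0.3486 -0.073   0.107 ] [0.3397 0.0058 0.107 ] [ 0.3442 -0.0336  0.107 ] 6.49302241981369
screws [ 0.3902 -0.0683  0.107 ] [0.381  0.0108 0.107 ] [ 0.3856 -0.0288  0.107 ] 6.6547070296843085
```

```bash
cat >> h.py <<'E'
from scipy.spatial.transform import Rotation as Ro
def frame(yaw,pitch=0):
    "tool rotation with rod x = -tool x; yaw = level heading of tool x, pitch = rod dips by this (deg)"
    a,p=np.radians([yaw,pitch]); h=np.array([np.cos(a),np.sin(a),0]); k=np.array([0,0,1.])
    x=h*np.cos(p)+k*np.sin(p); z=h*np.sin(p)-k*np.cos(p)
    return Ro.from_matrix(np.c_[x,np.cross(z,x),z])
def go(P,R=None):
    o=ctrl.get_obs(); R0=Ro.from_rotvec(o["tool_rot"]); R=R or R0
    np.set_printoptions(precision=4,suppress=True)
    print("shift",R0.inv().apply(np.array(P)-o["tool_pos"]),"turn",(R0.inv()*R).as_rotvec(),"q",o["q"],"t",o["t"],"F",o["contact_force"])
E
python3 -m jog '[[[0.032,-0.034,0],[0,0,0.1]],[[0.064,-0.068,0],[0,0,0.2]],[[0.096,-0.102,0],[0,0,0.3]],[[0.128,-0.136,0],[0,0,0.326]],[[0.16,-0.17,0],[0,0,0.326]]]' 1 60
python3 -m jog '[[[0.02,-0.043,0],[0,0,0]],[[0.04,-0.086,0],[0,0,0]],[[0.06,-0.129,0],[0,0,0]],[[0.08,-0.172,0],[0,0,0]],[[0.1,-0.215,0],[0,0,0]]]'
python3 -m jog '[[[0.02,-0.043,0],[0,0,0]],[[0.04,-0.086,0],[0,0,0]],[[0.06,-0.129,0],[0,0,0]],[[0.08,-0.172,0],[0,0,0]],[[0.08,-0.172,0],[0,0,0]]]'
python3 -c "
from h import *
go([.515,.2238,.12],frame(8.1))"
```

```text
t: 0.75
tool_pos: [0.3484, -0.3318, 0.2312]
tool_rot: [-3.134, -0.222, -0.0]
contact_force: [1.4, 0.5, 0.5]
opening: 0.0851
grip_force: 0.0
t: 1.25
tool_pos: [0.4168, -0.1047, 0.2315]
tool_rot: [3.133, 0.224, 0.002]
contact_force: [1.2, 0.1, -0.2]
opening: 0.0856
grip_force: 0.0
t: 1.75
tool_pos: [0.4717, 0.0797, 0.2313]
tool_rot: [-3.131, -0.235, -0.0]
contact_force: [-0.8, -1.7, 0.4]
opening: 0.085
grip_force: 0.0
shift [ 0.0643 -0.1358  0.1115] turn [-0.0017 -0.0003  0.0087] q [ 0.0107 -0.3105  1.9432  0.0017  1.5089  1.4313] t 1.75 F [-0.7697 -1.7403  0.3683]
```

```bash

python3 -m jog '[[[0.02,-0.043,0.01],[0,0,0.004]],[[0.04,-0.085,0.03],[0,0,0.004]],[[0.064,-0.125,0.05],[0,0,0.004]],[[0.064,-0.136,0.09],[0,0,0.004]],[[0.064,-0.136,0.111],[0,0,0.004]]]'
python3 -m jog '[[[0,0,0],[0,0,0]],[[0,0,0],[0,0,0]]]'
python3 - <<'E'
from h import *
d=optics.get_image("top")["image"];s=optics.get_image("scene")["image"]
f=lambda i,x,y:cv2.resize(i[y:y+110,x:x+75],(400,586),interpolation=cv2.INTER_CUBIC)
cv2.imwrite("pics/g1.png",np.hstack([f(d,115,170),f(s,350,190)]))
go([.515,.2238,.035],frame(8.1)); print(ctrl.get_obs()["tool_pos"])
E
```

```text
t: 2.25
tool_pos: [0.5138, 0.2198, 0.1169]
tool_rot: [3.133, 0.222, -0.007]
contact_force: [-0.6, -0.4, -0.5]
opening: 0.0857
grip_force: 0.0
t: 2.45
tool_pos: [0.5155, 0.2183, 0.1206]
tool_rot: [3.134, 0.217, -0.0]
contact_force: [0.1, 1.2, 0.5]
opening: 0.0853
grip_force: 0.0
shift [-0.0014 -0.0054  0.0876] turn [-0.0004 -0.0036 -0.0035] q [ 0.2674 -0.0086  1.8626 -0.0001  1.284   1.7004] t 2.55 F [-0.4709 -0.4686 -0.9354]
[0.5168 0.2185 0.1226]
```

View pics/g1.png

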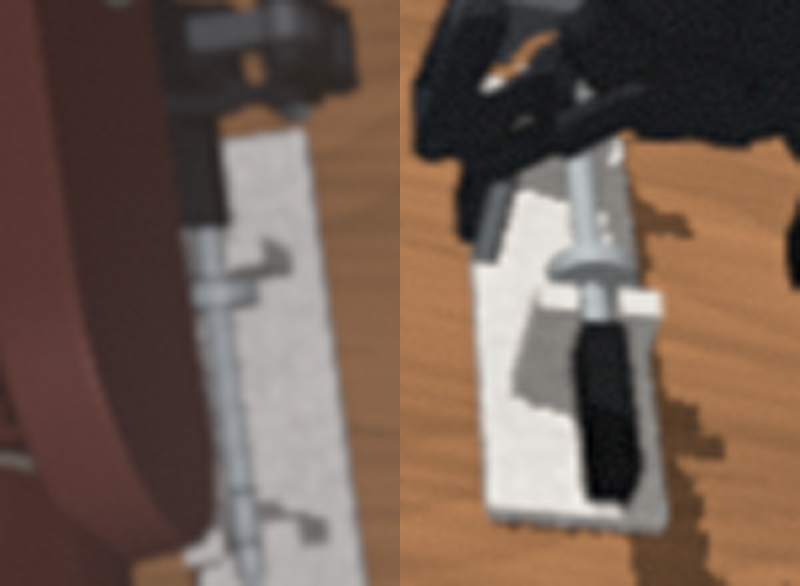

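The rod lies undisturbed in its rest under the open gripper, grip at about (605,410) in the crop. Descending and gripping.

```bash

python3 -m jog '[[[-0.001,-0.005,0.02],[0,0,0]],[[-0.001,-0.005,0.045],[0,0,0]],[[-0.001,-0.005,0.07],[0,0,0]],[[-0.001,-0.005,0.087],[0,0,0]],[[-0.001,-0.005,0.087],[0,0,0]]]'
python3 -m jog '[[[0,0,0],[0,0,0]],[[0,0,0],[0,0,0]],[[0,0,0],[0,0,0]],[[0,0,0],[0,0,0]],[[0,0,0],[0,0,0]]]' 0 70
python3 -m jog '[[[0,0,0],[0,0,0]],[[0,0,0],[0,0,0]],[[0,0,0],[0,0,0]],[[0,0,0],[0,0,0]],[[0,0,0],[0,0,0]]]'
python3 -c "
from h import *
go([.515,.2238,.035],frame(8.1))"
```

```text
t: 3.05
tool_pos: [0.513, 0.2228, 0.0325]
tool_rot: [3.134, 0.216, -0.003]
contact_force: [-1.6, -0.5, 0.3]
opening: 0.0855
grip_force: 0.0
t: 3.55
tool_pos: [0.5141, 0.2237, 0.034]
tool_rot: [-3.134, -0.218, -0.002]
contact_force: [-0.6, -1.4, 3.3]
opening: 0.0151
grip_force: 69.7
t: 4.05
tool_pos: [0.5142, 0.2237, 0.0339]
tool_rot: [3.134, 0.218, 0.001]
contact_force: [-0.4, -1.0, 5.1]
opening: 0.0151
grip_force: 69.8
shift [ 0.0009 -0.     -0.0011] turn [ 0.0001 -0.0007 -0.0025] q [ 0.2777  0.108   1.907  -0.0002  1.1259  1.7097] t 4.05 F [-0.4183 -0.9897  5.0674]
```

```bash

python3 -m jog '[[[0,0,-0.01],[0,0,0]],[[0,0,-0.03],[0,0,0]],[[0,0,-0.06],[0,0,0]],[[0,0,-0.1],[0,0,0]],[[0,0,-0.14],[0,0,0]]]'
python3 -m jog '[[[0,0,-0.03],[0,0,0]],[[0,0.04,-0.06],[0,0,0]],[[0,0.08,-0.06],[0,0,0]],[[0,0.12,-0.06],[0,0,0]],[[0,0.15,-0.06],[0,0,0]]]'
python3 -m jog '[[[0,0,0],[0,0,0]],[[0,0,0],[0,0,0]],[[0,0,0],[0,0,0]]]'
python3 - <<'E'
from h import *
d=optics.get_image("top")["image"];s=optics.get_image("scene")["image"]
o=ctrl.get_obs(); R=Ro.from_rotvec(o["tool_rot"]); 
g=lambda k:o["tool_pos"]+R.apply([-k,0,-.019])
P=np.array([g(k) for k in(-.03,0,.058,.158)])
pt,ps=proj("top",P),proj("scene",P); print(o["tool_pos"],R.as_rotvec(),pt,ps)
def f(i,q):
    c=q.mean(0).astype(int); x,y=max(0,c[0]-45),max(0,c[1]-60)
    im=cv2.resize(i[y:y+120,x:x+80],(400,600),interpolation=cv2.INTER_CUBIC); print(x,y)
    return im
cv2.imwrite("pics/h1.png",np.hstack([f(d,pt),f(s,ps)]))
E
```

```text
t: 4.55
tool_pos: [0.5127, 0.2235, 0.1736]
tool_rot: [3.134, 0.218, -0.004]
contact_force: [0.5, -0.0, -0.4]
opening: 0.015
grip_force: 69.0
t: 5.05
tool_pos: [0.5342, 0.0733, 0.2333]
tool_rot: [3.134, 0.217, 0.0]
contact_force: [0.7, 0.2, -0.9]
opening: 0.0151
grip_force: 69.1
t: 5.35
tool_pos: [0.5341, 0.0759, 0.2329]
tool_rot: [-3.133, -0.219, 0.001]
contact_force: [0.0, 0.2, -0.1]
opening: 0.0148
grip_force: 69.1
[0.53421734 0.07612387 0.23312497] [-3.13351944e+00 -2.20285863e-01  5.27170693e-04] [[218.12106211 143.6344778 ]
 [220.72345913 163.73639047]
 [225.91017661 203.39256751]
 [235.29481706 273.83387996]] [[307.02563371 188.52138765]
 [308.27766115 173.29242025]
 [310.44737803 146.80733483]
 [313.56135612 108.58328204]]
180 136
264 94
```

View pics/h1.png

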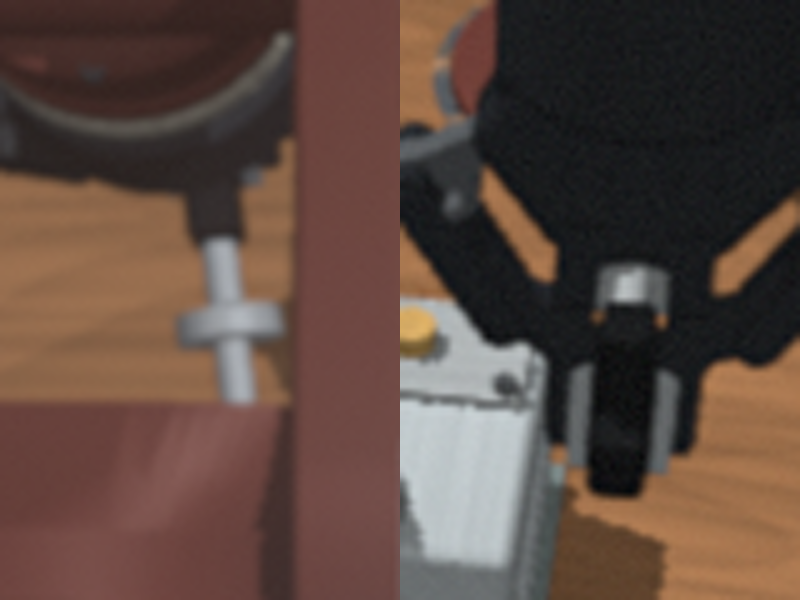

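The rod is held straight: the collar face is at about (226,203) in the top view, against (225.9,203.4) predicted from the tool pose. Next, over to the pad.

```bash

python3 -m jog '[[[-0.001,0.03,0],[0,0,0]],[[-0.002,0.075,0],[0,0,0]],[[-0.004,0.12,0],[0,0,0]],[[-0.005,0.165,0],[0,0,0]],[[-0.007,0.21,0]  ,[0,0,0]]]' 0 100
python3 -m jog '[[[0,0.04,0.02],[0,0,0]],[[-0.002,0.07,0.05],[0,0,0]],[[-0.002,0.089,0.08],[0,0,0]],[[-0.002,0.089,0.1],[0,0,0]],[[-0.002,0.089,0.1],[0,0,0]]]'
python3 -m jog '[[[0,0,0],[0,0,0]],[[0,0,0],[0,0,0]],[[0,0,0],[0,0,0]]]'
python3 - <<'E'
from h import *
d=optics.get_image("top")["image"];s=optics.get_image("scene")["image"]
f=lambda i,x,y:cv2.resize(i[y:y+120,x:x+80],(400,600),interpolation=cv2.INTER_CUBIC)
cv2.imwrite("pics/w1.png",np.hstack([f(d,360,150),f(s,110,140)]))
go([.567,-.2215,.069],frame(8.1)); print(ctrl.get_obs()["tool_pos"])
E
```

```text
t: 6.05
tool_pos: [0.5568, -0.1349, 0.2334]
tool_rot: [-3.134, -0.22, -0.001]
contact_force: [-0.0, -0.3, -0.9]
opening: 0.0147
grip_force: 99.4
t: 6.55
tool_pos: [0.5646, -0.2211, 0.1288]
tool_rot: [-3.13, -0.217, 0.011]
contact_force: [-0.1, 0.3, -1.1]
opening: 0.0144
grip_force: 99.4
t: 6.85
tool_pos: [0.5681, -0.2223, 0.1355]
tool_rot: [3.132, 0.219, 0.005]
contact_force: [0.3, 0.1, -1.1]
opening: 0.0148
grip_force: 99.4
shift [-0.0008 -0.0009  0.0659] turn [ 0.0015 -0.0021 -0.0019] q [-0.4951  0.0919  1.7369  0.      1.3102  0.9361] t 6.95 F [-0.522   0.7074 -1.6906]
[ 0.5677 -0.2222  0.1349]
```

View pics/w1.png

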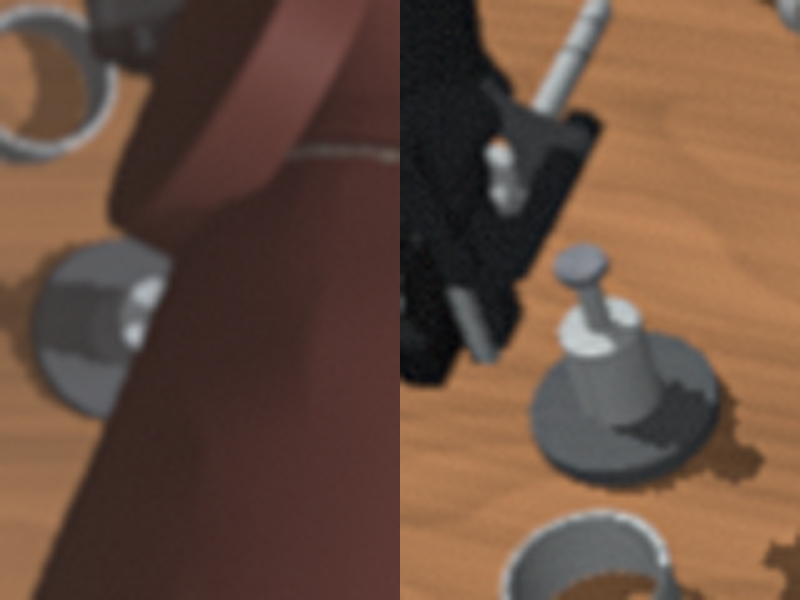

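```bash
python3 - <<'E'
from h import *
print(proj("scene",[[.411,-.2445,.156],[.486,-.233,.09]]))
E
python3 -m jog '[[[-0.001,-0.001,0.02],[0,0,0]],[[-0.001,-0.001,0.035],[0,0,0]],[[-0.001,-0.001,0.045],[0,0,0]],[[-0.001,-0.001,0.052],[0,0,0]],[[-0.001,-0.001,0.052],[0,0,0]]]'
python3 -m jog '[[[0,0,0],[0,0,0]],[[0,0,0],[0,0,0]]]'
python3 -c "
from h import *
go([.567,-.2215,.069],frame(8.1))"
```

```text
[[150.3925783  138.64621535]
 [145.54726597 191.74858203]]
t: 7.5
tool_pos: [0.565, -0.2211, 0.0798]
tool_rot: [-3.133, -0.218, 0.004]
contact_force: [-0.3, -0.2, -1.6]
opening: 0.0145
grip_force: 99.4
t: 7.7
tool_pos: [0.5664, -0.2218, 0.0822]
tool_rot: [3.133, 0.218, 0.002]
contact_force: [0.5, 0.9, -0.6]
opening: 0.0147
grip_force: 99.4
shift [ 0.0006 -0.0002  0.0132] turn [ 0.0009 -0.0012 -0.0026] q [-0.4956  0.1475  1.7715  0.      1.2211  0.9365] t 7.7 F [ 0.4867  0.897  -0.63  ]
```

```bash

python3 -m jog '[[[0,0,0.004],[0,0,0]],[[0,0,0.008],[0,0,0]],[[0,0,0.011],[0,0,0]],[[0,0,0.014],[0,0,0]],[[0,0,0.0145],[0,0,0]]]'
python3 -m jog '[[[0,0,0],[0,0,0]],[[0,0,0],[0,0,0]],[[0,0,0],[0,0,0]]]'
python3 - <<'E'
from h import *
s=optics.get_image("scene")["image"]
cv2.imwrite("pics/w2.png",cv2.resize(s[140:240,100:200],(600,600),interpolation=cv2.INTER_CUBIC))
go([.567,-.2215,.069],frame(8.1)); print(ctrl.get_obs()["tool_pos"],ctrl.get_obs()["wrist_torque"])
E
```

```text
t: 8.2
tool_pos: [0.5658, -0.2215, 0.0666]
tool_rot: [3.134, 0.218, -0.0]
contact_force: [-0.1, -0.4, 0.1]
opening: 0.0145
grip_force: 99.6
t: 8.5
tool_pos: [0.5658, -0.2215, 0.067]
tool_rot: [3.134, 0.218, 0.0]
contact_force: [0.0, 0.1, 0.3]
opening: 0.0149
grip_force: 99.6
shift [ 0.0012  0.0002 -0.002 ] turn [ 0.0001 -0.     -0.0025] q [-0.4955  0.1658  1.7793 -0.0001  1.1964  0.9365] t 8.55 F [0.2318 0.2648 0.7141]
[ 0.5658 -0.2215  0.067 ] [0.0324 0.1428 0.0562]
```

View pics/w2.png

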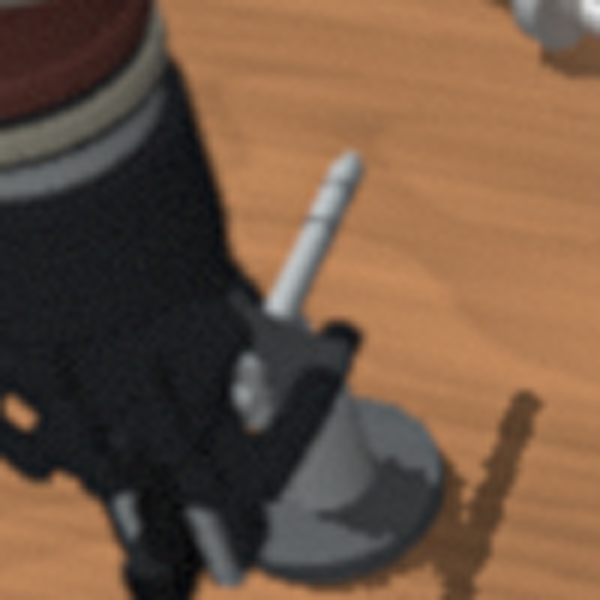

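The pad is hidden behind the finger. The rod is over the post, and the vertical force rose by about 1.7 N, so the pad is roughly 6 mm down. Wiping now.

```bash

python3 -m jog '[[[0.005,0,0],[0,0,0]],[[0.012,0,0],[0,0,0]],[[0.019,0,0],[0,0,0]],[[0.026,0,0],[0,0,0]],[[0.032,0,0],[0,0,0]]]'
python3 -m jog '[[[0.005,0,0],[0,0,0]],[[0.012,0,0],[0,0,0]],[[0.02,0,0],[0,0,0]],[[0.028,0,0],[0,0,0]],[[0.033,0,0],[0,0,0]]]'
python3 -m jog '[[[0,0,0],[0,0,0]],[[0,0,0],[0,0,0]],[[0,0,0],[0,0,0]]]'
python3 -c "
from h import *
go([.567,-.2215,.069],frame(8.1));o=ctrl.get_obs(); print(o['tool_pos'],o['wrist_torque'])"
```

```text
t: 9.05
tool_pos: [0.5982, -0.2169, 0.0667]
tool_rot: [-3.134, -0.218, 0.0]
contact_force: [-1.0, -0.0, 1.0]
opening: 0.0144
grip_force: 99.6
t: 9.55
tool_pos: [0.631, -0.2124, 0.0669]
tool_rot: [3.134, 0.218, 0.0]
contact_force: [-1.0, 0.2, 1.4]
opening: 0.0148
grip_force: 99.7
t: 9.85
tool_pos: [0.6304, -0.2125, 0.067]
tool_rot: [3.134, 0.218, 0.001]
contact_force: [0.9, -0.6, 1.2]
opening: 0.0142
grip_force: 99.7
shift [-0.064   0.0001 -0.002 ] turn [ 0.0002 -0.0008 -0.0026] q [-0.437   0.2887  1.6343  0.0002  1.2178  0.9949] t 9.85 F [ 0.8652 -0.5519  1.1735]
[ 0.6304 -0.2125  0.067 ] [-0.011   0.0946  0.0319]
```

```bash

python3 -m jog '[[[0,0,-0.02],[0,0,0]],[[0,0,-0.06],[0,0,0]],[[0,0,-0.1],[0,0,0]],[[0,0,-0.15],[0,0,0]],[[0,0,-0.2],[0,0,0]]]'
python3 -m jog '[[[0,0,0],[0,0,0]],[[0,0,0],[0,0,0]]]'
python3 - <<'E'
from h import *
print(proj("scene",[.5658-.99*.158,-.2215-.14*.158,.088]))
M=np.array([.4992,-.0175,.14]); F=frame(6.5,35); u=F.apply([1,0,0]); print(u)
tcp=lambda d:M+(d+.058)*u+F.apply([0,0,.021])
print("pre",tcp(.125),"seat",tcp(0)); go(tcp(.125),F)
E
```

```text
t: 10.35
tool_pos: [0.6292, -0.2122, 0.2673]
tool_rot: [-3.133, -0.217, 0.003]
contact_force: [1.2, 0.2, -1.1]
opening: 0.0144
grip_force: 99.4
t: 10.55
tool_pos: [0.6306, -0.2128, 0.2688]
tool_rot: [3.132, 0.217, 0.005]
contact_force: [0.2, 0.2, -1.4]
opening: 0.0143
grip_force: 99.5
[[158.41653013 165.35446345]]
[0.81388642 0.09273064 0.57357644]
pre [0.66010889 0.00083325 0.22776229] seat [ 0.55837309 -0.01075808  0.15606524]
shift [ 0.0596 -0.2069  0.0383] turn [-0.0082  0.6116  0.0242] q [-0.4372  0.1273  1.476   0.0001  1.5392  0.995 ] t 10.6 F [ 0.0838  0.059  -1.9424]
```

```bash

python3 -m jog '[[[0.015,-0.04,0],[0,0.13,0.01]],[[0.03,-0.08,0.005],[0,0.26,0.02]],[[0.045,-0.12,0.01],[-0.005,0.39,0.024]],[[0.055,-0.16,0.02],[-0.008,0.52,0.024]],[[0.06,-0.2,0.03],[-0.008,0.611,0.024]]]'
python3 -m jog '[[[0,0,0],[0,0,0]],[[0,0,0],[0,0,0]],[[0,0,0],[0,0,0]]]'
python3 - <<'E'
from h import *
d=optics.get_image("top")["image"];s=optics.get_image("scene")["image"]
f=lambda i,x,y:cv2.resize(i[y:y+120,x:x+80],(400,600),interpolation=cv2.INTER_CUBIC)
cv2.imwrite("pics/t1.png",np.hstack([f(d,240,120),f(s,215,140)]))
M=np.array([.4997,-.0172,.14]); F=frame(6.5,35); u=F.apply([1,0,0])
tcp=lambda d:M+(d+.058)*u+F.apply([0,0,.021])
go(tcp(.125),F)
o=ctrl.get_obs(); R=Ro.from_rotvec(o["tool_rot"]); P=[o["tool_pos"]+R.apply([-k,0,-.021]) for k in(.058,.158)]
print(P,(proj("top",P)-[240,120])*5,(proj("scene",P)-[215,140])*5+[400,0])
E
```

```text
t: 11.1
tool_pos: [0.6597, -0.0045, 0.2322]
tool_rot: [-2.959, -0.167, -0.931]
contact_force: [0.5, 0.2, -1.8]
opening: 0.0143
grip_force: 99.4
t: 11.4
tool_pos: [0.6621, -0.0068, 0.2363]
tool_rot: [-2.96, -0.168, -0.932]
contact_force: [-0.1, 0.3, -0.8]
opening: 0.0149
grip_force: 99.4
shift [-0.0068 -0.0087  0.0075] turn [ 0.0014 -0.0011 -0.0002] q [-0.1978 -0.2115  1.9366  0.2365  0.8411  1.1544] t 11.5 F [-0.4887 -0.0633 -0.4292]
[array([ 0.6037, -0.0141,  0.2217]), array([ 0.5224, -0.0233,  0.1642])] [[210.2611  20.5156]
 [230.3489 314.308 ]] [[481.5547 359.6632]
 [548.3882 291.7622]]
```

View pics/t1.png

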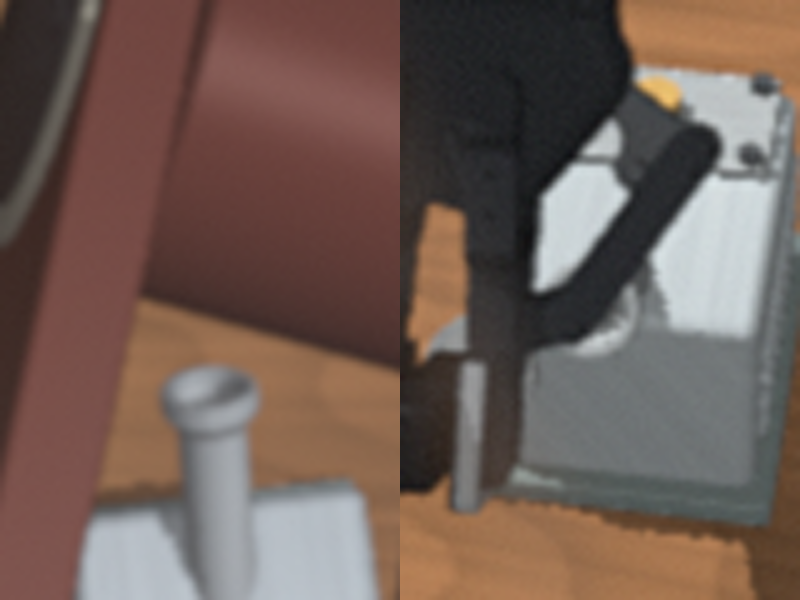

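The mouth is clear at about (210,390) in the left crop, i.e. top (282,198). The rod is hidden behind the arm, so I'll use kinematics: align, then enter gently.

```bash

python3 -m jog '[[[-0.003,-0.004,0.004],[0,0,0]],[[-0.007,-0.0085,0.0075],[0.001,-0.001,0]],[[-0.007,-0.0085,0.0075],[0.001,-0.001,0]],[[-0.007,-0.0085,0.0075],[0.001,-0.001,0]],[[-0.007,-0.0085,0.0075],[0.001,-0.001,0]]]'
cat > chk.py <<'E'
from h import *
M=np.array([.4997,-.0172,.14]); F=frame(6.5,35); u=F.apply([1,0,0])
import time
o=ctrl.get_obs(); go(M+.058*u+F.apply([0,0,.021]),F); print("tool-frame F",Ro.from_rotvec(o["tool_rot"]).inv().apply(o["contact_force"]),o["wrist_torque"])
E
python3 chk.py
python3 -m jog '[[[-0.01,0,0],[0,0,0]],[[-0.02,0,0],[0,0,0]],[[-0.028,0,0],[0,0,0]],[[-0.035,0,0],[0,0,0]],[[-0.035,0,0],[0,0,0]]]'
python3 chk.py
```

```text
t: 12.1
tool_pos: [0.6596, 0.0022, 0.2267]
tool_rot: [-2.959, -0.17, -0.932]
contact_force: [0.6, 0.0, -0.5]
opening: 0.0148
grip_force: 99.4
shift [-0.1236  0.0011 -0.0003] turn [-0.0009  0.0007  0.0007] q [-0.181  -0.2106  1.9543  0.2303  0.8218  1.1681] t 12.1 F [ 0.5653  0.0147 -0.5224]
tool-frame F [0.1623 0.0502 0.7509] [-0.0237  0.337  -0.0487]
t: 12.6
tool_pos: [0.6297, -0.0011, 0.2051]
tool_rot: [-2.96, -0.169, -0.929]
contact_force: [0.2, 0.9, -1.0]
opening: 0.0146
grip_force: 99.4
shift [-0.0867  0.0013 -0.0006] turn [-0.0012  0.0026  0.0001] q [-0.1994 -0.2689  2.039   0.2488  0.8024  1.1364] t 12.6 F [ 0.2445  0.9316 -1.0469]
tool-frame F [-0.3123 -0.8966  1.0593] [-0.0727  0.3255  0.0052]
```

```bash

python3 -m jog '[[[-0.008,0.001,0],[0,0,0]],[[-0.016,0.001,0],[0,0,0]],[[-0.024,0.001,0],[0,0,0]],[[-0.03,0.001,0],[0,0,0]],[[-0.03,0.001,0],[0,0,0]]]'
python3 chk.py
```

```text
t: 13.1
tool_pos: [0.6057, -0.0048, 0.1882]
tool_rot: [-2.959, -0.169, -0.929]
contact_force: [-0.1, -0.9, -1.5]
opening: 0.0145
grip_force: 99.4
shift [-0.0571  0.0003 -0.0006] turn [-0.0012  0.0023  0.0002] q [-0.2185 -0.318   2.1071  0.2675  0.7885  1.104 ] t 13.1 F [-0.1411 -0.9172 -1.5332]
tool-frame F [-1.0768  0.8965  1.1173] [-0.0576  0.3969 -0.045 ]
```

Force is still only noise, so the rod is in the bore and sliding freely.

```bash

python3 -m jog '[[[-0.008,0,0],[0,0.002,0]],[[-0.016,0,0],[0,0.002,0]],[[-0.024,0,0],[0,0.002,0]],[[-0.032,0,0],[0,0.002,0]],[[-0.032,0,0],[0,0.002,0]]]'
python3 chk.py
python3 -m jog '[[[-0.006,0,0],[0,0,0]],[[-0.011,0,0],[0,0,0]],[[-0.016,0,0],[0,0,0]],[[-0.02,0,0],[0,0,0]],[[-0.02,0,0],[0,0,0]]]'
python3 chk.py
```

```text
t: 13.6
tool_pos: [0.5793, -0.0078, 0.1695]
tool_rot: [-2.959, -0.169, -0.931]
contact_force: [-0.8, -0.0, -2.1]
opening: 0.0145
grip_force: 99.4
shift [-0.0246  0.0003 -0.0008] turn [-0.0013  0.0008  0.0001] q [-0.2396 -0.3742  2.1821  0.289   0.7747  1.068 ] t 13.6 F [-0.7795 -0.021  -2.0676]
tool-frame F [-1.8213 -0.0659  1.2496] [-0.0757  0.369   0.0083]
t: 14.1
tool_pos: [0.5638, -0.0097, 0.1589]
tool_rot: [-2.958, -0.169, -0.933]
contact_force: [-0.0, 0.2, -1.2]
opening: 0.0144
grip_force: 99.4
shift [-0.0057  0.0002 -0.0005] turn [-0.0011 -0.0004  0.0003] q [-0.2536 -0.4091  2.226   0.3022  0.7689  1.045 ] t 14.1 F [-0.0215  0.2256 -1.2199]
tool-frame F [-0.6966 -0.2257  1.0017] [-0.0474  0.3271  0.0362]
```

```bash

python3 -m jog '[[[-0.0015,0,0],[0,0,0]],[[-0.003,0,0],[0,0,0]],[[-0.004,0,0],[0,0,0]],[[-0.004,0,0],[0,0,0]]]'
python3 chk.py
python3 -m jog '[[[-0.0005,0,0],[0,0,0]],[[-0.001,0,0],[0,0,0]],[[-0.001,0,0],[0,0,0]]]'
python3 chk.py
python3 -m jog '[[[-0.0005,0,0],[0,0,0]],[[-0.001,0,0],[0,0,0]],[[-0.001,0,0],[0,0,0]]]'
python3 chk.py
```

```text
t: 14.5
tool_pos: [0.5612, -0.0101, 0.1574]
tool_rot: [-2.958, -0.169, -0.935]
contact_force: [0.6, 0.4, -1.2]
opening: 0.0148
grip_force: 99.4
shift [-0.0027  0.0001 -0.0003] turn [-0.0009 -0.0014  0.0007] q [-0.2563 -0.4158  2.2337  0.3049  0.7678  1.0403] t 14.5 F [ 0.6097  0.3694 -1.1845]
tool-frame F [-0.1506 -0.297   1.3418] [-0.0256  0.3655  0.0177]
t: 14.8
tool_pos: [0.561, -0.0102, 0.1576]
tool_rot: [-2.957, -0.169, -0.938]
contact_force: [4.1, 1.4, -0.2]
opening: 0.0147
grip_force: 99.3
shift [-0.0027 -0.      0.    ] turn [-0.0006 -0.0033  0.0005] q [-0.2569 -0.4177  2.2351  0.3062  0.7666  1.0392] t 14.8 F [ 4.12    1.372  -0.2049]
tool-frame F [ 3.3547 -0.8937  2.6165] [ 0.1738 -0.2564  0.019 ]
t: 15.1
tool_pos: [0.5609, -0.0103, 0.158]
tool_rot: [-2.956, -0.168, -0.941]
contact_force: [7.0, 1.5, -0.7]
opening: 0.0148
grip_force: 99.1
shift [-0.0028 -0.0001  0.0004] turn [-0.0002 -0.0055  0.0002] q [-0.2575 -0.4197  2.2365  0.3077  0.7652  1.038 ] t 15.1 F [ 7.0397  1.4576 -0.6567]
tool-frame F [ 5.4623 -0.6493  4.6749] [ 0.3011 -0.7028  0.0643]
```

```bash

python3 -m jog '[[[-0.0005,0,0],[0,0,0]],[[-0.001,0,0],[0,0,0]],[[-0.001,0,0],[0,0,0]],[[-0.001,0,0],[0,0,0]],[[-0.001,0,0],[0,0,0]]]'
python3 chk.py
python3 - <<'E'
from h import *
d=optics.get_image("top")["image"];s=optics.get_image("scene")["image"]
f=lambda i,x,y:cv2.resize(i[y:y+75,x:x+50],(400,600),interpolation=cv2.INTER_CUBIC)
cv2.imwrite("pics/s1.png",np.hstack([f(d,258,160),f(s,225,165)]))
E
```

```text
t: 15.6
tool_pos: [0.5608, -0.0104, 0.1582]
tool_rot: [-2.955, -0.168, -0.944]
contact_force: [8.2, 3.3, -0.6]
opening: 0.0147
grip_force: 98.9
shift [-0.0028 -0.0002  0.0007] turn [ 0.     -0.0076 -0.0001] q [-0.258  -0.4215  2.2379  0.309   0.7639  1.0369] t 15.6 F [ 8.203   3.269  -0.5736]
tool-frame F [ 6.6097 -2.32    5.4069] [ 0.3798 -1.0015  0.135 ]
```

View pics/s1.png

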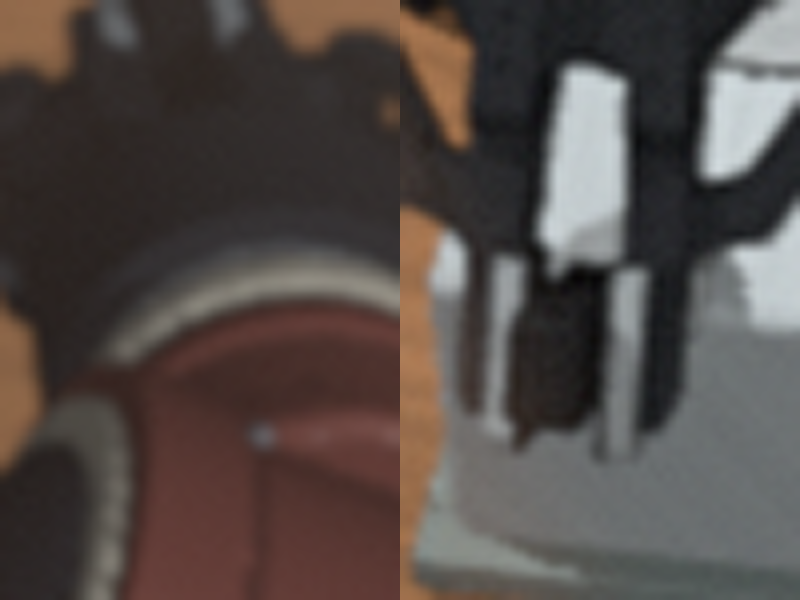

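The arm hides the collar, but the grip lies in line with the tube. The hard axial stop at about 7 N comes within 3 mm of the expected depth, matching the scene-camera estimate of the mouth. It has held over 0.5 s, so I'm withdrawing.

```bash

python3 -m jog '[[[0,0,0],[0,0,0]],[[0.004,0,0],[0,0,0]],[[0.01,0,0],[0,0,0]],[[0.02,0,0],[0,0,0]],[[0.03,0,0],[0,0,0]]]'
python3 chk.py
python3 -m jog '[[[0.015,0,0],[0,0,0]],[[0.03,0,0],[0,0,0]],[[0.045,0,0],[0,0,0]],[[0.06,0,0],[0,0,0]],[[0.075,0,0],[0,0,0]]]'
python3 -m jog '[[[0.01,0,0],[0,0,0]],[[0.025,0,0],[0,0,0]],[[0.04,0,0],[0,0,0]],[[0.04,0,0],[0,0,0]],[[0.04,0,0],[0,0,0]]]'
python3 chk.py
python3 -c "
from h import *
go([.60,.0,.33],frame(6.5))"
```

```text
t: 16.2
tool_pos: [0.5835, -0.0076, 0.1728]
tool_rot: [-2.958, -0.169, -0.933]
contact_force: [-0.1, -0.8, -1.7]
opening: 0.0147
grip_force: 99.3
shift [-0.0299  0.0001 -0.0005] turn [-0.001  -0.0003  0.0005] q [-0.2367 -0.3662  2.1709  0.2863  0.7759  1.0725] t 16.2 F [-0.1341 -0.8224 -1.699 ]
tool-frame F [-1.1606  0.8026  1.2608] [-0.0397  0.3436 -0.0119]
t: 16.7
tool_pos: [0.6451, -0.0005, 0.2164]
tool_rot: [-2.958, -0.169, -0.934]
contact_force: [-0.9, -0.1, -2.2]
opening: 0.0142
grip_force: 99.3
t: 17.2
tool_pos: [0.6765, 0.0032, 0.2385]
tool_rot: [-2.958, -0.17, -0.933]
contact_force: [-0.7, 0.7, -1.1]
opening: 0.0144
grip_force: 99.3
shift [-0.1443  0.0002 -0.0004] turn [-0.0012 -0.0003  0.0008] q [-0.1734 -0.1773  1.9058  0.2226  0.8341  1.182 ] t 17.2 F [-0.7363  0.7431 -1.0933]
tool-frame F [-1.157  -0.8219  0.5248] [-0.0339  0.3032  0.0177]
shift [-0.0101 -0.0056 -0.1188] turn [-0.0009 -0.6111  0.0011] q [-0.1734 -0.1773  1.9058  0.2226  0.8341  1.182 ] t 17.2 F [-0.7363  0.7431 -1.0933]
```

```bash

python3 -m jog '[[[0,0,-0.03],[0,0,0]],[[0,0,-0.06],[0,-0.13,0]],[[-0.003,-0.002,-0.09],[0,-0.26,0]],[[-0.006,-0.004,-0.11],[0,-0.39,0]],[[-0.01,-0.005,-0.119],[0,-0.52,0]]]'
python3 -m jog '[[[0,0,0],[0,-0.05,0]],[[0,0,0],[0,-0.091,0]],[[0,0,0],[0,-0.091,0]],[[0,0,0],[0,-0.091,0]],[[0,0,0],[0,-0.091,0]]]'
python3 -m jog '[[[0,0,0],[0,0,0]],[[0,0,0],[0,0,0]],[[0,0,0],[0,0,0]],[[0,0,0],[0,0,0]],[[0,0,0],[0,0,0]]]'
python3 - <<'E'
from h import *
go([.60,.0,.33],frame(6.5))
for n in("top","scene"): cv2.imwrite(f"pics/end_{n}.png",optics.get_image(n)["image"])
E
```

```text
t: 17.7
tool_pos: [0.5994, -0.0009, 0.3341]
tool_rot: [-3.129, -0.179, -0.144]
contact_force: [-0.0, -0.0, -1.0]
opening: 0.0147
grip_force: 99.4
t: 18.2
tool_pos: [0.5995, -0.0007, 0.3301]
tool_rot: [-3.136, -0.179, -0.002]
contact_force: [-0.5, 0.0, -1.1]
opening: 0.0147
grip_force: 99.4
t: 18.7
tool_pos: [0.6, -0.0007, 0.3306]
tool_rot: [-3.136, -0.18, -0.002]
contact_force: [1.5, 0.5, -0.9]
opening: 0.0141
grip_force: 99.4
shift [ 0.0001 -0.0007  0.0006] turn [-0.0004 -0.0011  0.001 ] q [-0.1254 -0.0468  1.5493  0.0007  1.6381  1.3309] t 18.7 F [ 1.4637  0.511  -0.9383]
```

```bash
python3 -c "
from station import job
print(job.finish_job())"
```

```text
the job is handed in; nothing more can be done
None
```

The rod was wiped along the pad, pushed into the dip tube until it stopped hard, drawn out and handed in held level about 35 cm above the table. The verdict did not come back, and the arm hid the collar, so seating rests on the stop (about 7 N) within 3 mm of the expected depth.

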